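Set the water cock and hold the quenching box open

ROBOT

A 6-joint arm with a two-finger parallel gripper is mounted at the origin on the work surface. World frame = base frame: x ahead of the robot, y to its left, z up, the work surface at z = 0. Lengths are in mm, angles in rad, forces in N, time in s.
With the tool pointing down it reaches from about 350 to 975 mm from the base axis. Payload 7.1 kg.
Tool frame: the origin (TCP) lies at the very end of the fingers, on their centre line; the grasp point (between the pads) lies 19 mm behind it; z points along the fingers, y is the direction in which the jaws open and shut (so a half turn about z gives the same grasp; the last joint's range is limited). The gripper opens to 88 mm and grips with 3 to 60 N. Pads are 20 mm wide; open, the fingers measure 115 mm over their backs; the gripper's body (75 mm by 178 mm) begins 61 mm behind the grasp point.
Start: joints at [-1.312, 0.423, 1.63, -0, 1.089, -0.019], TCP at [171.419, -601.016, 222.675] pointing down, gripper open.
Joint ranges: [-3, 3], [-0.9, 2.11], [0.09, 2.58], [-1.31, 4.45], [0.11, 2.69], [-2.54, 2.54]. Speed limits (rad/s): [2.39, 2.39, 3.01, 3.14, 3.14, 3.14].

INTERFACE

Orientations are given as a rotation vector (axis times angle).
In Python, from workcell import readout, imaging, close_job gives the robot as it stands.
- The arm moves only by the tool carry_out, never from a script. Its argument "rows" is a list of rows, each a list of 3 entries, a list of its own where there are three numbers: the shift along the tool's x, y, z in m, then the turn, a rotation vector about the tool's x, y, z in rad, then the closure, from 0 (fully open) to 1 (shut). In form: [[[dx, dy, dz], [wx, wy, wz], hand], ...]. A call has 1 to 12 rows; each row shifts and turns the commanded pose from where the row before left it, along the tool's axes as they then stand; what a row does not reach is not made up. A row lasts 1/12 s, in which the tool goes at most 41.7 mm and 7.16 degrees, less where a joint would pass 70% of its speed; a pose out of reach is approached as far as the arm can. A call with a gripper value outside its range is refused whole. The fingers move at their own pace and stop on an object; the grip force is fixed at half the most. Time passes only in rows, so rows that do not move let the fingers close. It gives the time, the measured TCP pose, the force and the opening at its end, in the units of the state.
- readout.get_obs(): the state, without advancing time (a new reading comes with each control period).
- imaging.get_image(name): name is "scene" or "top"; returns the picture (420x560x3 uint8, red, green, blue); there is no depth.
- imaging.camera_params(name): a dict with "fx", "fy", "cx", "cy" (pixels), "k1" (the pictures are not rectified: a ray, as slopes to the right and down, at radius r is drawn at 1 + k1 r^2 times it, then the intrinsics apply), "rvec" (rotation vector, rad) and "tvec" (3), from world to camera coordinates, as OpenCV has them. Camera axes: x right, y down, z forward; pixel columns grow to the right and rows downward; lengths in mm; the calibration is good to about 2 mm. A picture is of the moment at which its call begins. camera_params takes no time and is no camera call.
- close_job(): hands the job in, once; it reports no verdict.
The state is a dict: "t": time; "qpos": joint angles; "qvel": joint speeds; "joint_torque": joint torques, N m; "ee_pos": TCP position; "orientation": TCP orientation; "ft_force": force on the tool from outside, world axes, zero at the start; "moment": the same for the moment, N m; "width": finger opening in mm.
Only numpy, scipy, OpenCV 4.12 (cv2) and the standard library are available. Lean on these libraries where they do the work, as an engineer would, in place of code of your own. Each camera call takes 0.05 s, during which the arm holds its last target.

TASK

Turn the lever of the water cock to half open, 45 degrees, midway between across the pipe and along it, and let go of it. Then lift the hinged lid of the steel stub-quenching box, which has a bar handle, and hold it steady at 60 degrees from shut, so that the attendant can tip burnt incense stubs in; the lid falls shut if let go, so finish while still holding it. Leave the lamp, the packet and the brush where they are.

Things in the scene. Friction and masses are not known exactly. Their poses are not given: they have to be found in the camera images.
- cock (a joint): Angle of the water cock's lever, rad. 0 = closed (lever square across the pipe, pointing to the robot's side), 1.571 = fully open (lever along the pipe); grows as the lever turns clockwise seen from above; end stops at both ends. Starts nearly closed. Stays where it is left: friction about 0.15 N m.
- cock_grip (a point): Point to grip on the cock's lever: middle of the black rubber sleeve, 80 mm from the turning axis, 150 mm above the slab. The sleeve is 75 mm long (along the lever, from 40 to 115 mm from the axis), 16 mm wide and 20 mm high, this point at half height.
- cock_axis (a point): Point on the vertical turning axis of the cock's lever, at the lever's half height, 150 mm above the slab. The fixed brass cock sits below it in a copper pipe of 22 mm diameter, shaped as an upside-down U 110 mm wide and 111 mm high that rises from the stone slab and returns into it. It stands left or right of the box. This point's y axis runs along the pipe, -x is where the closed lever points.
- lid (a joint): Opening angle of the box's lid, rad. 0 = shut, 1.047 = 60 degrees; stop at 1.75. Nearly free hinge; lid of about 0.6 kg, falls shut by its own weight when let go.
- lid_handle (a point): Middle of the lid's bar handle: round bar of 12 mm diameter, 110 mm long, parallel to the hinge, on a post at each end. Bar centre 40 mm above the lid's upper face and, with the lid shut, 146 mm above the slab. It moves with the lid, on an arc of 200 mm radius about the hinge line. Near the lid's free edge, which faces the robot.
- lid_hinge (a point): Point on the lid's hinge line, midway along it, at the box's far rim, 100 mm above the slab. The lid handle lies 195 mm from it towards the robot and 46 mm above it when the lid is shut. Its y axis runs along the hinge line, its x axis points away from the lid and the robot.
- bin: The fixed steel quenching box, open-topped, 230 mm deep (x), 240 mm wide (y), 100 mm high, with its lid (6 mm thick, 236 by 248 mm) hinged on the far (+x) side. Origin: centre of its underside, on the slab.
- lamp: Bystander: amber glass lamp jar with a brass cap, 72 mm diameter, 96 mm high; origin at the centre of its underside. Stands on the side of the box where the cock is not. Leave alone.
- packet: Bystander: red paper-wrapped packet with a plain paper band, 55 by 190 by 34 mm (x, y, z), lying near the robot; origin at the centre of its underside. Leave alone.
- brush: Bystander: hand brush lying near the robot, 200 mm long, 42 mm wide and 20 mm high, along its x axis; origin at its middle, underneath. Leave alone.
Mind the look-alikes: they are no part of the job. Of the things that look like the part that bears cock, the middle-sized one is meant.

How it is judged:
By the outcome, as a careful person would: the job done as asked, in the order asked, and still so for the second after the job is handed in, while the arm keeps its last pose, push and grip.
It also fails if it takes over 58 s, if anything falls off the work surface, if the arm or the gripper's body presses on something with over 40 N, if the wrist force passes 120 N, or if a joint passes its speed limit or range.

## Working session

There is one attempt and no reset: what is moved stays moved. The work goes in short steps, Python scripts to look and compute and a tool call to move; the robot and the scene stay as the last step left them, time stands still between calls to the robot, and variables do not carry over. Pictures are saved under pics/ and viewed, and the job is handed in when it is done.

Besides the shell and the picture viewer there is one more tool, called after "Call:" as name([rows], argument=value, ...), one row to a line, values as JSON. carry_out: Moves the arm, as the interface text tells. Its arguments: {"type":"object","properties":{"rows":{"type":"array","items":{"type":"array"}}},"required":["rows"]}

```bash
ls; mkdir -p pics
python3 - <<'E'
from workcell import readout, imaging
import cv2
for n in("scene","top"):
    cv2.imwrite(f"pics/{n}0.png",imaging.get_image(n)[:,:,::-1]); print(n,imaging.camera_params(n))
print(readout.get_obs())
E
```

```text
pics
scene {'fx': 444.2910544116302, 'fy': 444.2910544116302, 'cx': 281.71664482802373, 'cy': 217.47281964221054, 'k1': 0.02623815978611667, 'rvec': array([ 2.08416353,  0.54189097, -0.27835044]), 'tvec': array([-447.19457831,  -69.38694759, 1469.99595113])}
top {'fx': 497.23749816161893, 'fy': 497.23749816161893, 'cx': 282.07645928757535, 'cy': 206.02965087707085, 'k1': 0.00937112852054868, 'rvec': array([ 2.16145798, -2.15794245,  0.12777201]), 'tvec': array([ -27.59535906,  508.64975683, 1348.68483935])}
{'t': 0.1, 'qpos': array([-1.31196605e+00,  4.23756119e-01,  1.63062773e+00,  2.95701124e-05,
        1.08858292e+00, -1.89980877e-02]), 'qvel': array([ 2.21321704e-03, -2.39007975e-03, -1.45336414e-03, -6.75898515e-04,
       -1.25590535e-03,  7.17312465e-07]), 'joint_torque': array([ 2.12037362e-04, -5.45612383e+01, -2.74325448e+01,  6.45276485e-02,
        1.87561742e-02, -2.46568897e-05]), 'ee_pos': array([ 171.32086596, -600.53166496,  221.97904767]), 'orientation': array([-3.10997824e+00, -4.34798855e-01,  2.17277745e-04]), 'ft_force': array([ 0.22800669, -0.65858517,  0.03716026]), 'moment': array([0.01502969, 0.08005141, 0.02479538]), 'width': 87.65091357841334}
```

View pics/scene0.png

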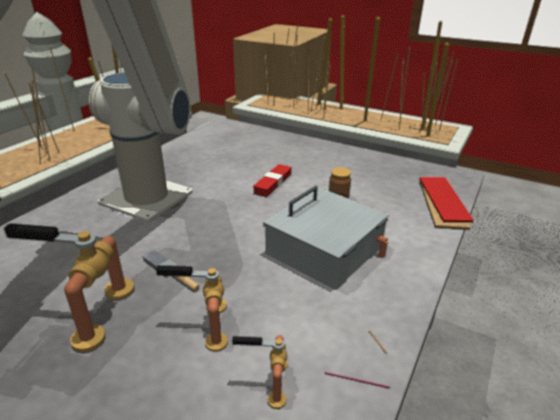

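View pics/top0.png

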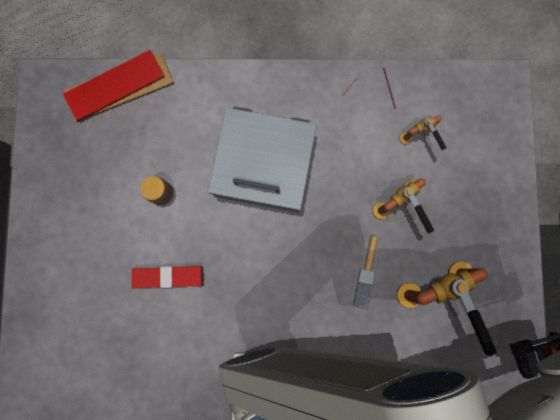

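The scene view shows three cocks: large at (90,260), middle at (212,290) and small at (278,360). The box handle is at (303,200). In the top view the middle cock's axis is near (409,192), its sleeve near (424,217) and the handle near (257,185). Next I'll zoom in to pick these points precisely.

Run:
```python
import cv2,numpy as np
a=cv2.imread("pics/top0.png");b=cv2.imread("pics/scene0.png")
def crop(im,x,y,w,h,s): return cv2.resize(im[y:y+h,x:x+w],None,fx=s,fy=s,interpolation=cv2.INTER_CUBIC)
cv2.imwrite("pics/c1.png",np.hstack([crop(a,365,170,80,75,5),crop(b,150,255,80,75,5)]))
cv2.imwrite("pics/c2.png",np.hstack([crop(a,205,100,120,115,3.3),crop(b,260,180,120,115,3.3)]))
```

```text
(no output)
```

View pics/c1.png

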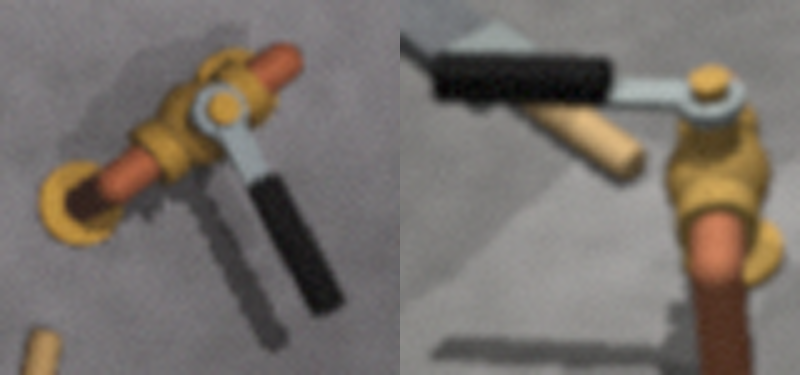

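View pics/c2.png

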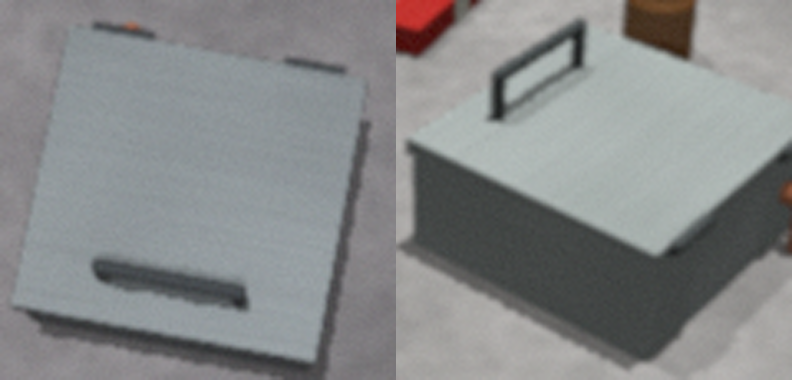

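```bash
cat > h.py <<'E'
import cv2,numpy as np
from workcell import imaging
def cam(n):
    p=imaging.camera_params(n);R=cv2.Rodrigues(p["rvec"])[0];K=np.array([[p["fx"],0,p["cx"]],[0,p["fy"],p["cy"]],[0,0,1]])
    return p,R,K,-R.T@p["tvec"]
def ray(n,uv):
    p,R,K,C=cam(n)
    x=cv2.undistortPoints(np.array([[uv]],float),K,np.array([p["k1"],0,0,0]))[0,0]
    d=R.T@np.array([x[0],x[1],1]);return C,d/np.linalg.norm(d)
def onz(n,uv,z):
    C,d=ray(n,uv);return C+d*(z-C[2])/d[2]
def tri(u,v):
    C1,d1=ray("top",u);C2,d2=ray("scene",v)
    s=np.linalg.lstsq(np.c_[d1,-d2],C2-C1,rcond=None)[0]
    a,b=C1+s[0]*d1,C2+s[1]*d2
    return (a+b)/2,np.linalg.norm(a-b)
def proj(n,P):
    p,R,K,C=cam(n);return cv2.projectPoints(np.array(P,float).reshape(-1,3),p["rvec"],p["tvec"],K,np.array([p["k1"],0,0,0]))[0][:,0]
E
python3 - <<'E'
from h import *
np.set_printoptions(precision=1,suppress=True)
T=lambda u,v:(365+u/5,170+v/5); S=lambda u,v:(150+(u-400)/5,255+v/5)
print("cams",cam("top")[3],cam("scene")[3])
for n,t,s in(("axis",(222,107),(712,80)),("sl0",(266,181),(610,80)),("sl1",(327,306),(437,77))):
    print(n,tri(T(*t),S(*s)),onz("top",T(*t),150),onz("scene",S(*s),150))
print("flange",onz("top",T(80,203),3)); print("pipe",onz("top",T(112,187),100),onz("top",T(293,55),100))
T=lambda u,v:(205+u/3.3,100+v/3.3); S=lambda u,v:(260+(u-396)/3.3,180+v/3.3)
for t,s in(((97,267),(497,77)),((246,290),(582,25))):
    print(tri(T(*t),S(*s)),onz("top",T(*t),146),onz("scene",S(*s),146))
for c in((78,25),(366,77),(316,362),(12,304)):print("lid",onz("top",T(*c),106))
for c in((412,145),(655,252),(800,130)):print("lidS",onz("scene",S(*c),106))
E
```

```text
cams [ 345.   -28.  1399.5] [ 996.5 -907.9  740.4]
axis (array([ 533.6, -348.6,  150.5]), np.float64(3.673839373526381)) [ 532.3 -349.9  150. ] [ 534.7 -347.1  150. ]
sl0 (array([ 496.4, -369.4,  150.2]), np.float64(5.015427954166308)) [ 494.5 -371.1  150. ] [ 498.3 -367.7  150. ]
sl1 (array([ 432.2, -399.7,  147.6]), np.float64(2.1172972264120515)) [ 431.3 -399.7  150. ] [ 435.4 -401.1  150. ]
flange [ 499.4 -306.1    3. ]
pipe [ 497.2 -303.8  100. ] [ 567.6 -401.1  100. ]
(array([535.5,  78.6, 101.4]), np.float64(73.93099623210671)) [559.3  95.  146. ] [544.6 -18.8 146. ]
(array([568.2,  -3.5, 187.7]), np.float64(74.12949672243818)) [541.5 -20.3 146. ] [566.8  92.5 146. ]
lid [765.4 117.  106. ]
lid [ 722.3 -116.9  106. ]
lid [490.1 -75.7 106. ]
lid [536.2 166.3 106. ]
lidS [504.9 -84.4 106. ]
lidS [ 723.6 -116.9  106. ]
lidS [762.9  89.  106. ]
```

Run:
```python
from h import *
np.set_printoptions(precision=1,suppress=True)
print("big axis",tri((460,287),(85,239)),"big end",tri((492,354),(8,232)))
print("small axis",tri((430,124),(279,341)))
a=cv2.imread("pics/top0.png");b=cv2.imread("pics/scene0.png")
f=lambda im,x,y,w,h,s: cv2.resize(im[y:y+h,x:x+w],None,fx=s,fy=s,interpolation=cv2.INTER_CUBIC)
cv2.imwrite("pics/c3.png",np.hstack([f(a,370,165,65,60,6),f(b,190,290,50,60,6)]))
```

```text
big axis (array([ 295.6, -447.3,  208.6]), np.float64(0.5637616940384103)) big end (array([ 144.4, -511.1,  212.7]), np.float64(5.279617876960517))
small axis (array([ 724.2, -416.4,  111.9]), np.float64(11.928901871228582))
```

View pics/c3.png

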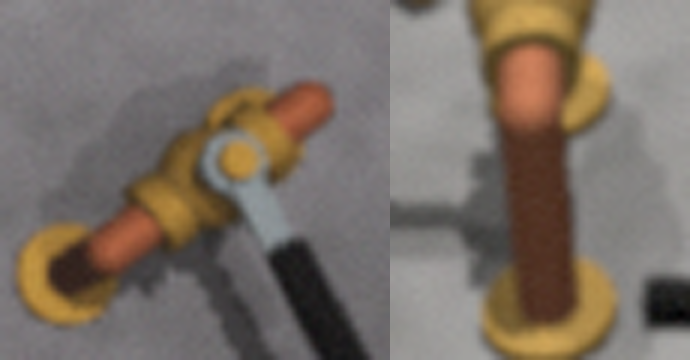

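Run:
```python
from h import *
np.set_printoptions(precision=1,suppress=True)
T=lambda u,v:(370+u/6,165+v/6); S=lambda u,v:(190+(u-390)/6,290+v/6)
A=onz("top",T(67,273),5);B=onz("scene",S(550,308),5);B2=onz("top",T(257,138),5);A2=onz("scene",S(562,87),5)
for p,q in((A,B),(A,B2)):
    d=p-q;print(p,q,(p+q)/2,np.linalg.norm(d),np.degrees(np.arctan2(d[1],d[0])))
print(A2)
# pipe end points (elbow extremes) by direction in the top view, height 100
P=onz("top",T(100,255),100);Q=onz("top",T(320,95),100)
P=(onz("top",T(142,205),111)+onz("top",T(165,245),111))/2;Q=(onz("top",T(272,112),111)+onz("top",T(300,148),111))/2
d=P-Q;print(P,Q,np.degrees(np.arctan2(d[1],d[0])))
```

```text
[ 499.5 -306.2    5. ] [ 568.2 -394.3    5. ] [ 533.8 -350.3    5. ] 111.72300777504277 127.93932628895728
[ 499.5 -306.2    5. ] [ 563.8 -397.3    5. ] [ 531.6 -351.7    5. ] 111.48752050733984 125.2264592250247
[ 506.8 -301.4    5. ]
[ 508.8 -323.1  111. ] [ 550.7 -381.9  111. ] 125.4548301776281
```

Call:
carry_out([
  [[0,0,-0.035],[0,0,0],0],
  [[0,0,-0.035],[0,0,-0.05],0],
  [[0,0,-0.035],[0,0,-0.05],0],
  [[0,0,-0.025],[0,0,-0.05],0],
  [[0,0,0],[0,0,-0.05],0],
  [[0,0,0],[0,0,0],0],
])

```text
t: 0.6
ee_pos: [171.6, -601.6, 354.5]
orientation: [3.049, 0.745, 0.0]
ft_force: [-0.3, -0.5, 0.1]
width: 88.0
```

```bash
cat >> h.py <<'E'
from workcell import readout
from scipy.spatial.transform import Rotation as Ro
def st():
    o=readout.get_obs();R=Ro.from_rotvec(o["orientation"]);x=R.as_matrix()[:,0]
    print("t",round(o["t"],2),"pos",o["ee_pos"].round(1),"xang",np.degrees(np.arctan2(x[1],x[0])).round(2),"z",R.as_matrix()[:,2].round(3),"F",o["ft_force"].round(1),"M",o["moment"].round(2),"w",round(o["width"],1),"q",o["qpos"].round(2));return o,R
def to(P):
    o,R=st();print("tool delta",(R.inv().apply(np.array(P)-o["ee_pos"])).round(1))
E
python3 -c "
from h import *
to([463.5,-385,330])"
```

```text
t 0.6 pos [ 171.6 -601.6  354.5] xang 27.48 z [ 0.001 -0.003 -1.   ] F [-0.3 -0.5  0.1] M [-0.01 -0.03  0.05] w 88.0 q [-1.31  0.31  1.49 -0.    1.34 -0.22]
tool delta [359.  -57.6  24. ]
```

Call:
carry_out([
  [[0.02,-0.003,0],[0,0,0],0],
  [[0.036,-0.006,0],[0,0,0],0],
  [[0.036,-0.006,0],[0,0,0],0],
  [[0.036,-0.006,0],[0,0,0],0],
  [[0.036,-0.006,0],[0,0,0],0],
  [[0.036,-0.006,0],[0,0,0],0],
  [[0.036,-0.006,0.0],[0,0,0],0],
  [[0.036,-0.006,0.0],[0,0,0],0],
  [[0.036,-0.006,0.01],[0,0,0],0],
  [[0.036,-0.006,0.014],[0,0,0],0],
  [[0.015,-0.0006,0],[0,0,0],0],
  [[0,0,0],[0,0,0],0],
])

```text
t: 1.6
ee_pos: [465.3, -382.3, 326.5]
orientation: [-3.048, -0.747, 0.003]
ft_force: [-0.0, -0.3, 0.0]
width: 87.8
```

```bash
python3 -c "
from h import *
to([463.5,-385,131])
for n in('top','scene'): cv2.imwrite(f'pics/{n}1.png',imaging.get_image(n)[:,:,::-1])
a=np.hstack([cv2.imread('pics/top1.png')[100:400,200:560],cv2.imread('pics/scene1.png')[100:400,0:360]]);cv2.imwrite('pics/d1.png',a)"
```

```text
t 1.6 pos [ 465.3 -382.3  326.5] xang 27.52 z [-0.003  0.003 -1.   ] F [-0.  -0.3  0. ] M [-0.05 -0.01 -0.  ] w 87.8 q [-0.71  0.29  1.57  0.    1.28  0.38]
tool delta [ -2.7   2.3 195.5]
```

View pics/d1.png

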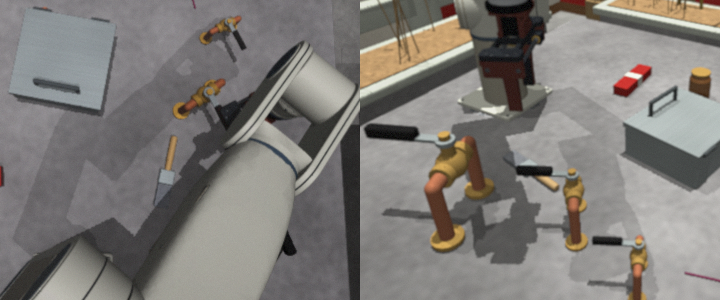

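The arm is above the middle cock with nothing disturbed, so I'm descending.

Call:
carry_out([
  [[-0.0027,0.0023,0.02],[0,0,0],0],
  [[0,0,0.035],[0,0,0],0],
  [[0,0,0.035],[0,0,0],0],
  [[0,0,0.035],[0,0,0],0],
  [[0,0,0.03],[0,0,0],0],
  [[0,0,0.025],[0,0,0],0],
  [[0,0,0.0155],[0,0,0],0],
  [[0,0,0],[0,0,0],0],
])

```text
t: 2.37
ee_pos: [459.1, -388.0, 129.8]
orientation: [-3.049, -0.738, 0.006]
ft_force: [-0.9, 0.5, -0.7]
width: 88.0
```

```bash
python3 -c "
from h import *
to([463.5,-385,131])
cv2.imwrite('pics/s2.png',cv2.resize(imaging.get_image('scene')[150:350,80:330,::-1],None,fx=3,fy=3))"
```

```text
t 2.37 pos [ 459.1 -388.   129.8] xang 27.23 z [-0.005  0.004 -1.   ] F [-0.9  0.5 -0.7] M [-0.02  0.04  0.02] w 88.0 q [-0.72  0.51  1.74 -0.    0.9   0.37]
tool delta [ 5.3 -0.6 -1.2]
```

View pics/s2.png

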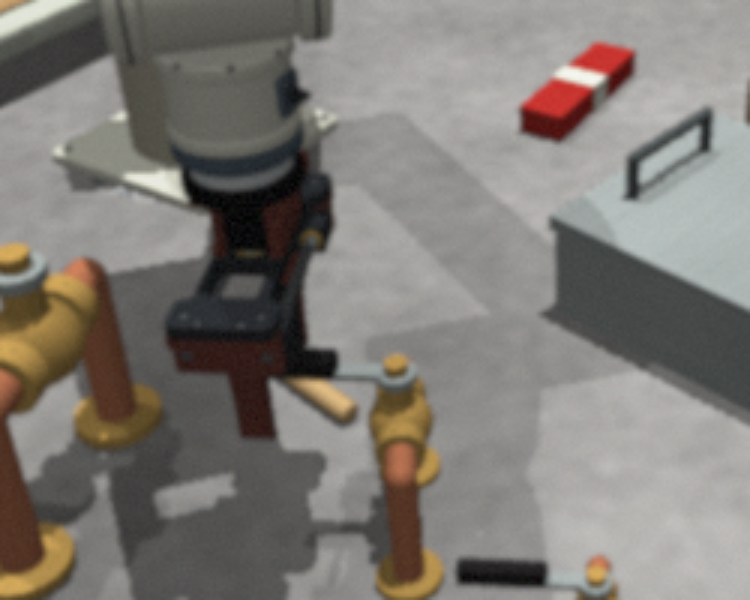

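The fingers straddle the sleeve, seen at crop (310,362). Next I centre and close.

Call:
carry_out([
  [[0.005,-0.0006,-0.001],[0,0,0],0.3],
  [[0,0,0],[0,0,0],1],
  [[0,0,0],[0,0,0],1],
  [[0,0,0],[0,0,0],1],
  [[0,0,0],[0,0,0],1],
  [[0,0,0],[0,0,0],1],
  [[0,0,0],[0,0,0],1],
  [[0,0,0],[0,0,0],1],
  [[0,0,0],[0,0,0],1],
  [[0,0,0],[0,0,0],1],
  [[0,0,0],[0,0,0],1],
])

```text
t: 3.33
ee_pos: [466.1, -384.8, 134.0]
orientation: [-3.051, -0.743, 0.001]
ft_force: [-3.0, 2.7, 1.3]
width: 18.1
```

```bash
python3 -c "
from h import *
o,R=st()
p=o['ee_pos'];c=np.array([533.5,-349]);v=p[:2]-c;print(np.hypot(*v),np.degrees(np.arctan2(v[1],v[0])))"
```

```text
t 3.33 pos [ 466.1 -384.8  134. ] xang 27.38 z [-0.001  0.001 -1.   ] F [-3.   2.7  1.3] M [0.3  0.37 0.08] w 18.1 q [-0.71  0.51  1.73  0.    0.9   0.38]
76.32738888515397 -152.00634869497472
```

Call:
carry_out([
  [[0,0,0],[0,0,0],1],
  [[0,0,0],[0,0,0],1],
  [[0,0.0027,0],[0,0,-0.035],1],
  [[0,0.0027,0],[0,0,-0.035],1],
  [[0,0,0],[0,0,0],1],
  [[0,0,0],[0,0,0],1],
])

```text
t: 3.83
ee_pos: [468.8, -389.3, 134.0]
orientation: [-3.023, -0.85, 0.001]
ft_force: [-2.6, 4.4, 2.7]
width: 15.8
```

```bash
python3 -c "
from h import *
st()"
```

```text
t 3.83 pos [ 468.8 -389.3  134. ] xang 31.41 z [-0.001  0.001 -1.   ] F [-2.6  4.4  2.7] M [0.76 0.39 0.41] w 15.8 q [-0.71  0.51  1.72  0.    0.91  0.31]
```

Call:
carry_out([
  [[0,0.0027,0],[0,0,-0.035],1],
  [[0,0.0,0],[0,0,0],1],
  [[0,0,0],[0,0,0],1],
  [[0,0,0],[0,0,0],1],
])

```text
t: 4.17
ee_pos: [470.3, -391.5, 134.0]
orientation: [-3.008, -0.903, 0.001]
ft_force: [-1.8, 4.6, 1.9]
width: 15.8
```

```bash
python3 -c "
from h import *
st()"
```

```text
t 4.17 pos [ 470.3 -391.5  134. ] xang 33.41 z [-0.001  0.001 -1.   ] F [-1.8  4.6  1.9] M [0.78 0.32 0.45] w 15.8 q [-0.71  0.51  1.72  0.    0.91  0.27]
```

Call:
carry_out([
  [[0,0.0013,0],[0,0,-0.0175],1],
  [[0,0.0,0],[0,0,0],1],
  [[0,0,0],[0,0,0],1],
])

```text
t: 4.42
ee_pos: [470.9, -392.5, 134.0]
orientation: [-2.999, -0.928, 0.001]
ft_force: [-1.6, 5.2, 1.6]
width: 16.1
```

Call:
carry_out([
  [[0,0.0013,0],[0,0,-0.0175],1],
  [[0,0.0,0],[0,0,0],1],
  [[0,0,0],[0,0,0],1],
])

```text
t: 4.67
ee_pos: [471.0, -392.6, 133.9]
orientation: [-2.989, -0.953, 0.002]
ft_force: [-3.6, 9.3, 6.3]
width: 15.9
```

```bash
python3 -c "
from h import *
st()"
```

```text
t 4.67 pos [ 471.  -392.6  133.9] xang 35.36 z [-0.002  0.003 -1.   ] F [-3.6  9.3  6.3] M [1.38 0.6  0.11] w 15.9 q [-0.71  0.52  1.71  0.    0.92  0.24]
```

Call:
carry_out([
  [[0,0.0013,0],[0,0,-0.0175],1],
  [[0,0.0,0],[0,0,0],1],
  [[0,0,0],[0,0,0],1],
])

```text
t: 4.92
ee_pos: [471.2, -392.6, 133.9]
orientation: [-2.979, -0.977, 0.003]
ft_force: [-5.5, 12.8, 8.9]
width: 16.0
```

```bash
python3 -c "
from h import *
st()
P=np.array([[466.1,-384.8],[468.8,-389.3],[470.3,-391.5],[470.9,-392.5],[471,-392.6]])
a=np.radians([27.4,31.41,33.41,34.4,35.36])
print(P+77*np.c_[np.cos(a),np.sin(a)])"
```

```text
t 4.92 pos [ 471.2 -392.6  133.9] xang 36.3 z [-0.004  0.006 -1.   ] F [-5.5 12.8  8.9] M [ 1.97  0.9  -0.29] w 16.0 q [-0.72  0.52  1.71  0.    0.92  0.22]
[[ 534.46178466 -349.36461657]
 [ 534.51640852 -349.17078806]
 [ 534.57588656 -349.10176411]
 [ 534.43373937 -348.99754074]
 [ 533.79596489 -348.03917872]]
```

The closed stop shows clearly: the pose stalls and the force rises at tool heading 34.4°, against 35–36° from the pipe picture. The half-open target is therefore a heading of about -10.2°.

Call:
carry_out([
  [[0.00025,-0.00625,0],[0,0,0.0812],1],
  [[0.00025,-0.00625,0],[0,0,0.0812],1],
  [[0.00025,-0.00625,0],[0,0,0.0812],1],
  [[0.00025,-0.00625,0],[0,0,0.0812],1],
  [[0.00025,-0.00625,0],[0,0,0.0812],1],
  [[0.00025,-0.00625,0],[0,0,0.0812],1],
  [[0.00025,-0.00625,0],[0,0,0.0812],1],
  [[0.00025,-0.00625,0],[0,0,0.0812],1],
  [[0.00025,-0.00625,0],[0,0,0.0812],1],
  [[0.00025,-0.00625,0],[0,0,0.0812],1],
  [[0,0,0],[0,0,0],1],
  [[0,0,0],[0,0,0],1],
])

```text
t: 5.92
ee_pos: [457.6, -334.8, 133.9]
orientation: [-3.127, 0.278, 0.004]
ft_force: [-6.6, 4.8, 4.0]
width: 15.9
```

```bash
python3 -c "
from h import *
o,R=st()
v=o['ee_pos'][:2]-[534.5,-349.2];print(np.hypot(*v),np.degrees(np.arctan2(v[1],v[0])))"
```

```text
t 5.92 pos [ 457.6 -334.8  133.9] xang -10.15 z [-0.003  0.002 -1.   ] F [-6.6  4.8  4. ] M [1.07 0.71 0.27] w 15.9 q [-0.65  0.46  1.82  0.    0.87  1.1 ]
78.19248386920532 169.41483365801446
```

Call:
carry_out([
  [[0,0,0],[0,0,0],0.6],
  [[0,0,0],[0,0,0],0.4],
  [[0,0,0],[0,0,0],0.2],
  [[0,0,0],[0,0,0],0],
  [[0,0,0],[0,0,0],0],
  [[0,0,0],[0,0,0],0],
  [[0,0,0],[0,0,0],0],
  [[0,0,0],[0,0,0],0],
])

```text
t: 6.58
ee_pos: [458.9, -336.3, 134.1]
orientation: [3.129, -0.277, 0.0]
ft_force: [0.1, 0.8, -0.5]
width: 65.4
```

Call:
carry_out([
  [[0,0,-0.02],[0,0,0],0],
  [[0,0,-0.03],[0,0,0],0],
  [[0,0,-0.035],[0,0,0],0],
  [[0,0,-0.035],[0,0,0],0],
  [[0,0,-0.035],[0,0,0],0],
  [[0,0,-0.035],[0,0,0],0],
  [[0,0,-0.01],[0,0,0],0],
  [[0,0,0],[0,0,0],0],
])

```text
t: 7.25
ee_pos: [460.2, -337.3, 337.7]
orientation: [3.126, -0.277, 0.009]
ft_force: [0.4, -0.1, -0.2]
width: 87.8
```

```bash
python3 -c "
from h import *
to([460,-100,330])
for n in('top','scene'): cv2.imwrite(f'pics/{n}3.png',imaging.get_image(n)[:,:,::-1])
f=lambda im,x,y,w,h,s: cv2.resize(im[y:y+h,x:x+w],None,fx=s,fy=s,interpolation=cv2.INTER_CUBIC)
a=np.hstack([f(cv2.imread('pics/top3.png'),350,165,90,75,4),f(cv2.imread('pics/scene3.png'),150,255,90,75,4)]);cv2.imwrite('pics/d3.png',a)"
```

```text
t 7.25 pos [ 460.2 -337.3  337.7] xang -10.13 z [ 0.005 -0.004 -1.   ] F [ 0.4 -0.1 -0.2] M [-0.   -0.    0.06] w 87.8 q [-0.65  0.23  1.64  0.    1.27  1.09]
tool delta [ -42.  -233.6    6.8]
```

View pics/d3.png

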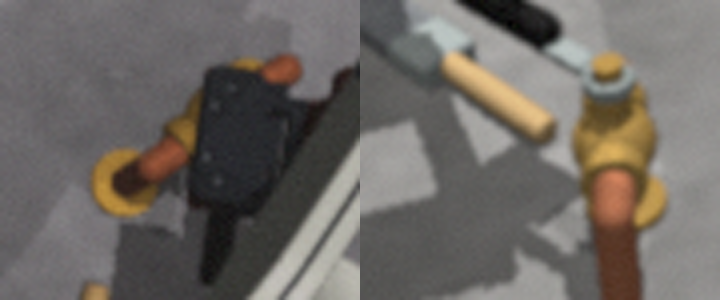

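```bash
python3 -c "
from h import *
np.set_printoptions(precision=1,suppress=True)
to([552.5,37,330])
T=lambda u,v:(205+u/3.3,100+v/3.3); S=lambda u,v:(260+(u-396)/3.3,180+v/3.3)
for t,s in(((97,267),(582,25)),((246,290),(497,77))): print(tri(T(*t),S(*s)),onz('top',T(*t),150),onz('scene',S(*s),150))"
```

```text
t 7.35 pos [ 458.4 -335.9  333.2] xang -10.12 z [-0.  0. -1.] F [-0.3 -0.5 -0.8] M [-0. -0.  0.] w 88.1 q [-0.7  0.2  1.6 -0.   1.3  1.1]
tool delta [  27.1 -383.7    3.3]
(array([562.2,  96.7, 142.3]), np.float64(5.22172290580805)) [558.6  94.6 150. ] [569.7  85.8 150. ]
(array([543. , -19.4, 145.6]), np.float64(3.4346961546255)) [540.8 -20.4 150. ] [547.7 -24.8 150. ]
```

Call:
carry_out([
  [[0.001,-0.02,0],[0,0,0],0],
  [[0.003,-0.038,0],[0,0,0],0],
  [[0.003,-0.038,0],[0,0,0],0],
  [[0.003,-0.038,0],[0,0,0],0],
  [[0.003,-0.038,0],[0,0,0],0],
  [[0.003,-0.038,0],[0,0,0],0],
  [[0.003,-0.038,0],[0,0,0],0],
  [[0.003,-0.038,0],[0,0,0],0],
  [[0.003,-0.038,0],[0,0,0],0],
  [[0.002,-0.038,0],[0,0,0],0],
  [[0,-0.021,0],[0,0,0],0],
  [[0,0,0],[0,0,0],0],
])

```text
t: 8.35
ee_pos: [552.1, 39.7, 331.1]
orientation: [-3.129, 0.271, 0.007]
ft_force: [0.3, 0.3, -0.5]
width: 88.1
```

Call:
carry_out([
  [[0,0,0],[0,0,-0.12],0],
  [[0,0,0],[0,0,-0.12],0],
  [[0,0,0],[0,0,-0.12],0],
  [[0,0,0],[0,0,-0.12],0],
  [[0,0,0],[0,0,-0.12],0],
  [[0,0,0],[0,0,-0.12],0],
  [[0,0,0],[0,0,-0.12],0],
  [[0,0,0],[0,0,-0.12],0],
  [[0,0,0],[0,0,-0.12],0],
  [[0,0,0],[0,0,-0.12],0],
  [[0,0,0],[0,0,-0.12],0],
  [[0,0,0],[0,0,-0.12],0],
])

```text
t: 9.35
ee_pos: [551.6, 34.9, 331.8]
orientation: [-2.529, -1.86, 0.006]
ft_force: [-0.4, 0.1, -0.1]
width: 87.5
```

Call:
carry_out([
  [[0,0,0],[0,0,-0.12],0],
  [[0,0,0],[0,0,0],0],
  [[0,0,0],[0,0,0],0],
])

```text
t: 9.6
ee_pos: [551.9, 35.2, 332.5]
orientation: [-2.423, -1.997, 0.004]
ft_force: [0.0, -0.4, 0.2]
width: 87.8
```

```bash
python3 -c "
from h import *
to([552.5,38,127])
for n in('top','scene'): cv2.imwrite(f'pics/{n}4.png',imaging.get_image(n)[:,:,::-1])
f=lambda im,x,y,w,h,s: cv2.resize(im[y:y+h,x:x+w],None,fx=s,fy=s,interpolation=cv2.INTER_CUBIC)
a=np.hstack([f(cv2.imread('pics/top4.png'),360,165,80,75,5),f(cv2.imread('pics/scene4.png'),150,255,80,75,5)]);cv2.imwrite('pics/d4.png',a)"
```

```text
t 9.6 pos [551.9  35.2 332.5] xang 79.01 z [-0.003 -0.    -1.   ] F [ 0.  -0.4  0.2] M [-0.08 -0.1  -0.01] w 87.8 q [ 0.04  0.21  1.67 -0.    1.26  0.23]
tool delta [  3.    0.6 205.5]
```

View pics/d4.png

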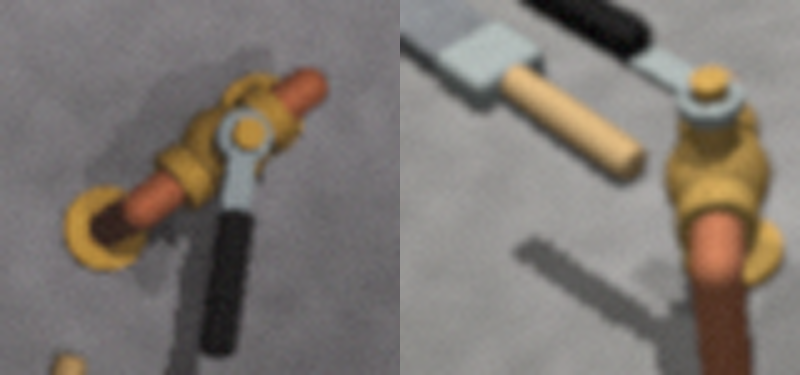

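View pics/scene4.png

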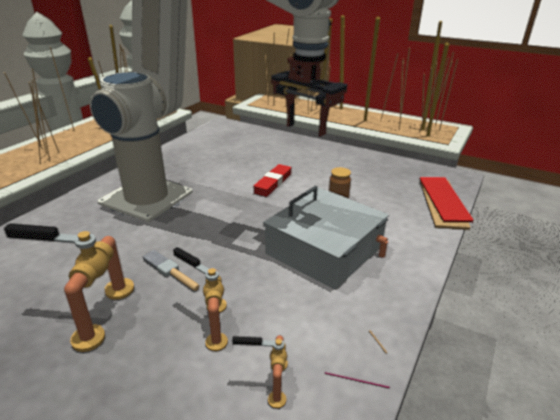

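```bash
python3 -c "
from h import *
T=lambda u,v:(360+u/5,165+v/5); S=lambda u,v:(150+(u-400)/5,255+v/5)
A=onz('top',T(245,134),152)
for e in((218,353),(235,213)):
  d=onz('top',T(*e),150)-A;print(np.hypot(d[0],d[1]),np.degrees(np.arctan2(d[1],d[0])))
"
```

```text
112.0520871321962 171.67987414689782
40.47521820025179 171.92267616014965
```

By the pictures the lever is about 44.7° from closed, and by the stop reference about 44.8°, so they agree. The brush and the other items have not moved. Next I descend on the lid handle.

Call:
carry_out([
  [[0.003,0.0006,0.02],[0,0,0],0],
  [[0,0,0.035],[0,0,0],0],
  [[0,0,0.035],[0,0,0],0],
  [[0,0,0.035],[0,0,0],0],
  [[0,0,0.03],[0,0,0],0],
  [[0,0,0.025],[0,0,0],0],
  [[0,0,0.015],[0,0,0],0],
  [[0,0,0.008],[0,0,0],0],
  [[0,0,0],[0,0,0],0],
])

```text
t: 10.45
ee_pos: [552.6, 38.7, 129.3]
orientation: [-2.419, -2.001, 0.005]
ft_force: [-0.1, 0.5, 0.2]
width: 87.9
```

```bash
python3 -c "
from h import *
to([552.5,38,127])
cv2.imwrite('pics/s5.png',cv2.resize(imaging.get_image('scene')[100:300,210:430,::-1],None,fx=3,fy=3))"
```

```text
t 10.45 pos [552.6  38.7 129.3] xang 79.17 z [-0.004 -0.    -1.   ] F [-0.1  0.5  0.2] M [-0.06 -0.07  0.01] w 87.9 q [ 0.05  0.45  1.85 -0.    0.85  0.24]
tool delta [-0.7  0.   2.3]
```

View pics/s5.png

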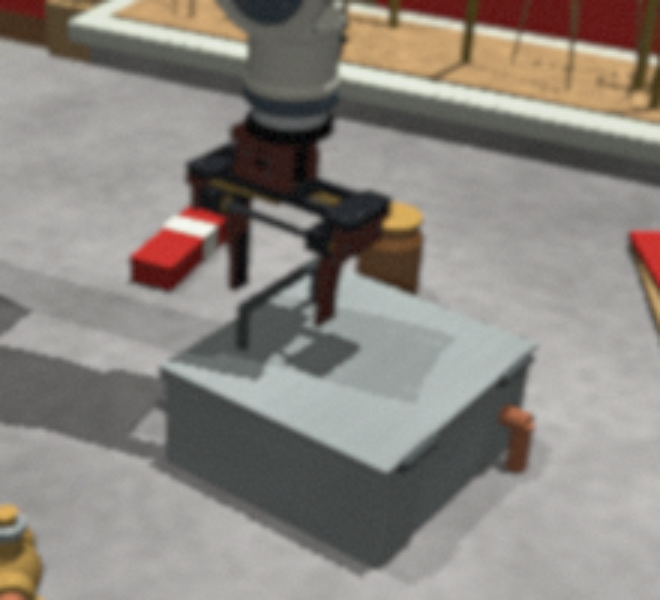

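The fingers straddle the bar near its middle, at about (280,285) in the crop, so I'm closing.

Call:
carry_out([
  [[0,0,0.001],[0,0,0],0.3],
  [[0,0,0],[0,0,0],1],
  [[0,0,0],[0,0,0],1],
  [[0,0,0],[0,0,0],1],
  [[0,0,0],[0,0,0],1],
  [[0,0,0],[0,0,0],1],
  [[0,0,0],[0,0,0],1],
  [[0,0,0],[0,0,0],1],
  [[0,0,0],[0,0,0],1],
  [[0,0,0],[0,0,0],1],
  [[0,0,0],[0,0,0],1],
  [[0,0,0],[0,0,0],1],
])

```text
t: 11.5
ee_pos: [550.1, 39.3, 129.7]
orientation: [-2.416, -1.999, 0.01]
ft_force: [-17.6, 5.2, 16.0]
width: 11.0
```

```bash
python3 -c "
from h import *
st()"
```

```text
t 11.5 pos [550.1  39.3 129.7] xang 79.22 z [-0.009  0.001 -1.   ] F [-17.6   5.2  16. ] M [0.76 2.62 0.05] w 11.0 q [0.05 0.45 1.85 0.   0.85 0.24]
```

Call:
carry_out([
  [[0,-0.0025,-0.001],[0,0,0],1],
  [[0,0,0],[0,0,0],1],
  [[0,0,0],[0,0,0],1],
  [[0,0,0],[0,0,0],1],
])

```text
t: 11.83
ee_pos: [550.3, 39.3, 130.6]
orientation: [-2.418, -2.003, 0.003]
ft_force: [-3.7, 0.1, -2.5]
width: 10.8
```

```bash
python3 -c "
from h import *
st()"
```

```text
t 11.83 pos [550.3  39.3 130.6] xang 79.25 z [-0.003  0.    -1.   ] F [-3.7  0.1 -2.5] M [ 0.07  0.69 -0.01] w 10.8 q [0.05 0.44 1.85 0.   0.85 0.24]
```

```bash
python3 -c "
import numpy as np
a=np.radians(13.27+np.arange(0,61,5));f=200.3*(np.cos(a[0])-np.cos(a));u=200.3*(np.sin(a)-np.sin(a[0]))
print(np.c_[np.diff(f),np.diff(u)].round(1).tolist())"
```

```text
[[4.7, 16.8], [6.2, 16.3], [7.6, 15.7], [8.9, 15.0], [10.2, 14.2], [11.4, 13.2], [12.5, 12.2], [13.5, 11.1], [14.4, 9.8], [15.2, 8.5], [15.9, 7.2], [16.5, 5.8]]
```

Starting the arc in half-steps, with the first 15° as a trial.

Call:
carry_out([
  [[0,0.0022,-0.0084],[0,0,0],1],
  [[0,0.0025,-0.0084],[0,0,0],1],
  [[0,0.003,-0.0082],[0,0,0],1],
  [[0,0.0032,-0.0081],[0,0,0],1],
  [[0,0.0036,-0.0079],[0,0,0],1],
  [[0,0.004,-0.0078],[0,0,0],1],
  [[0,0,0],[0,0,0],1],
  [[0,0,0],[0,0,0],1],
])

```text
t: 12.5
ee_pos: [569.0, 35.8, 181.4]
orientation: [-2.419, -2.003, 0.002]
ft_force: [-8.1, -0.0, 0.2]
width: 11.0
```

```bash
python3 -c "
from h import *
st()
cv2.imwrite('pics/s6.png',cv2.resize(imaging.get_image('scene')[100:300,210:430,::-1],None,fx=3,fy=3))"
```

```text
t 12.5 pos [569.   35.8 181.4] xang 79.25 z [-0.001  0.    -1.   ] F [-8.1 -0.   0.2] M [ 0.14  1.29 -0.05] w 11.0 q [0.04 0.4  1.78 0.   0.96 0.23]
```

View pics/s6.png

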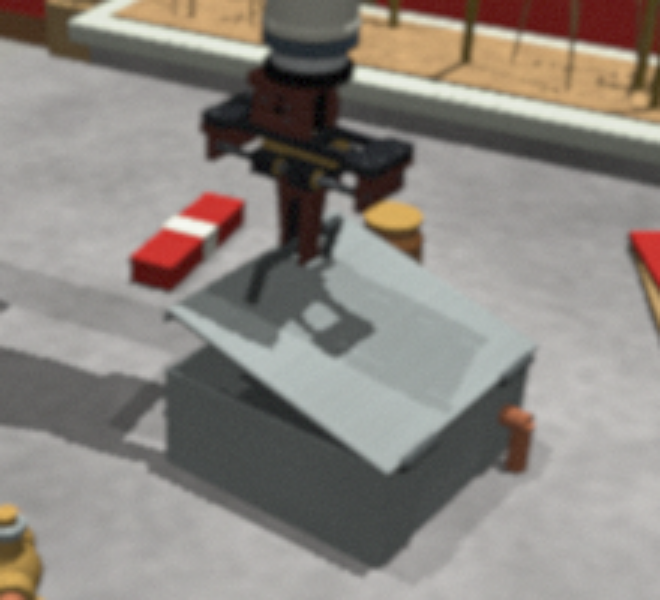

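The lid is lifting cleanly with low force, so I continue along the arc.

Call:
carry_out([
  [[0,0.0043,-0.0076],[0,0,0],1],
  [[0,0.0046,-0.0074],[0,0,0],1],
  [[0,0.005,-0.0072],[0,0,0],1],
  [[0,0.0052,-0.007],[0,0,0],1],
  [[0,0.0056,-0.0067],[0,0,0],1],
  [[0,0.0058,-0.0065],[0,0,0],1],
  [[0,0.0061,-0.0062],[0,0,0],1],
  [[0,0.0064,-0.006],[0,0,0],1],
  [[0,0.0066,-0.0057],[0,0,0],1],
  [[0,0.0069,-0.0054],[0,0,0],1],
  [[0,0,0],[0,0,0],1],
  [[0,0,0],[0,0,0],1],
])

```text
t: 13.55
ee_pos: [625.4, 25.3, 249.0]
orientation: [2.419, 2.003, 0.001]
ft_force: [-10.2, 1.5, 9.4]
width: 11.4
```

```bash
python3 -c "
from h import *
st()"
```

```text
t 13.55 pos [625.4  25.3 249. ] xang 79.25 z [ 0.001  0.    -1.   ] F [-10.2   1.5   9.4] M [0.16 1.85 0.1 ] w 11.4 q [0.02 0.4  1.61 0.   1.14 0.21]
```

Call:
carry_out([
  [[0,0.007,-0.0053],[0,0,0],1],
  [[0,0.0072,-0.005],[0,0,0],1],
  [[0,0.0074,-0.0046],[0,0,0],1],
  [[0,0.0076,-0.0043],[0,0,0],1],
  [[0,0.0078,-0.0039],[0,0,0],1],
  [[0,0.008,-0.0036],[0,0,0],1],
  [[0,0.0081,-0.0033],[0,0,0],1],
  [[0,0.0082,-0.003],[0,0,0],1],
  [[0,0,0],[0,0,0],1],
  [[0,0,0],[0,0,0],1],
  [[0,0,0],[0,0,0],1],
])

```text
t: 14.47
ee_pos: [686.5, 13.6, 280.8]
orientation: [2.418, 2.002, 0.003]
ft_force: [-5.6, -0.1, 7.8]
width: 11.4
```

```bash
python3 -c "
from h import *
st()
for n in('top','scene'): cv2.imwrite(f'pics/{n}7.png',imaging.get_image(n)[:,:,::-1])
f=lambda im,x,y,w,h,s: cv2.resize(im[y:y+h,x:x+w],None,fx=s,fy=s,interpolation=cv2.INTER_CUBIC)
cv2.imwrite('pics/d7.png',np.hstack([f(cv2.imread('pics/top7.png'),200,90,130,130,3),f(cv2.imread('pics/scene7.png'),255,150,130,130,3)]))"
```

```text
t 14.47 pos [686.5  13.6 280.8] xang 79.25 z [ 0.003 -0.    -1.   ] F [-5.6 -0.1  7.8] M [-0.19  0.75  0.11] w 11.4 q [ 0.    0.46  1.43 -0.    1.25  0.19]
```

View pics/d7.png

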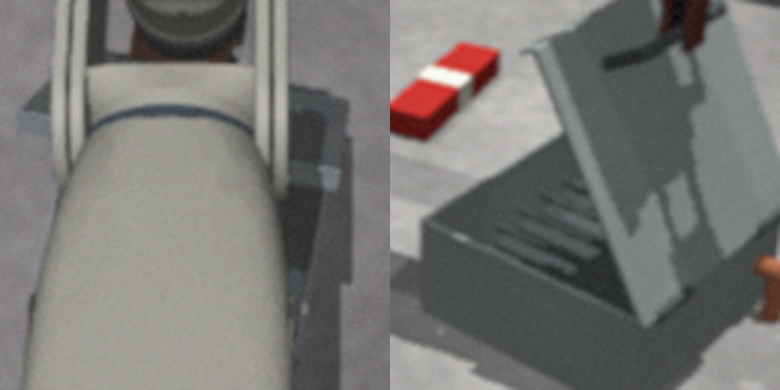

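```bash
cat > ang.py <<'E'
from h import *
def side(uv,h=np.array([742.5,1.5,100.]),th=-10.8,yo=-124):
    x=np.array([np.cos(np.radians(th)),np.sin(np.radians(th)),0]);y=np.array([-x[1],x[0],0])
    C,d=ray("scene",uv);s=(yo-(C-h)@y)/(d@y);p=C+s*d-h
    return np.array([p@x,p[2]])
E
python3 - <<'E'
from ang import *
S=lambda u,v:(255+(u-390)/3,150+v/3)
# shut corners in original crop (3.3x): near (655,252) is far/-y corner ; free corner (412,145)
S0=lambda u,v:(260+(u-396)/3.3,180+v/3.3)
print("shut",side(S0(412,145)),side(S0(655,252)))
for yo in(-124,-121):
  print("open",side(S(526,47),yo=yo),side(S(545,40),yo=yo),side(S(643,322),yo=yo))
o=cv2.imread("pics/scene7.png")[140:270,280:390];cv2.imwrite("pics/d8.png",cv2.resize(o,None,fx=5,fy=4.6,interpolation=cv2.INTER_CUBIC))
E
```

```text
shut [-221.61016828    1.68673407] [6.04121382 9.65701303]
open [-114.32872398  203.72448895] [-97.30927555 214.8360638 ] [8.53819223 8.08095413]
open [-116.54945979  201.90918806] [-99.45926784 213.06694959] [6.82816853 5.45243576]
```

View pics/d8.png

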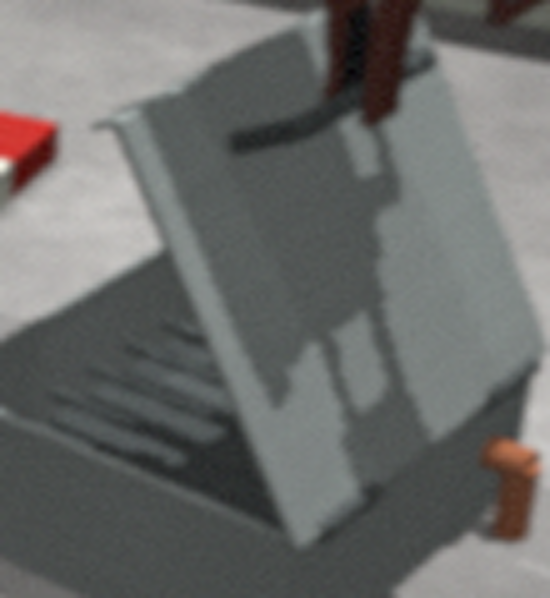

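Run:
```python
from ang import *
import cv2
# left silhouette of the lid's -y side in the crop, per row, by gradient
im=cv2.cvtColor(cv2.imread("pics/scene7.png"),cv2.COLOR_BGR2GRAY).astype(float)
im=cv2.GaussianBlur(im,(3,3),.6)
pts=[]
for r in range(176,252,4):
    xe=280+ (115+(r-140-27)*4.6*(290-115)/(535-122))/5
    c0=int(xe)-6;g=np.diff(im[r,c0:c0+13]);k=int(np.argmax(g))
    if 0<k<len(g)-1:
        s=.5*(g[k-1]-g[k+1])/(g[k-1]-2*g[k]+g[k+1]+1e-9);pts.append((c0+k+.5+s,r))
P=np.array(pts);print(P.round(1).tolist())
for yo in(-124,-121):
  for th in(-10.3,-10.8,-11.3):
    Q=np.array([side(p,yo=yo,th=th) for p in P])
    vx,vy,x0,y0=cv2.fitLine(Q.astype(np.float32),cv2.DIST_HUBER,0,.01,.01).ravel()
    a=np.degrees(np.arctan2(vy,-vx))%180
    print(yo,th,a, "offset from hinge line", x0*vy-y0*vx)
```

```text
[[308.3, 176.0], [309.8, 180.0], [311.4, 184.0], [312.8, 188.0], [314.2, 192.0], [314.5, 196.0], [316.0, 200.0], [317.6, 204.0], [319.2, 208.0], [320.8, 212.0], [322.5, 216.0], [323.9, 220.0], [325.8, 224.0], [327.4, 228.0], [327.9, 232.0], [329.6, 236.0], [331.1, 240.0], [332.7, 244.0], [334.4, 248.0]]
-124 -10.3 62.632835 offset from hinge line -4.214058
-124 -10.8 62.42251 offset from hinge line -5.2072334
-124 -11.3 62.20736 offset from hinge line -6.2061462
-121 -10.3 62.63282 offset from hinge line -1.4986572
-121 -10.8 62.42251 offset from hinge line -2.4492683
-121 -11.3 62.20736 offset from hinge line -3.4050827
```

Run:
```python
from ang import *
# segments w/o jumps
P=np.array([[308.3,176],[309.8,180],[311.4,184],[312.8,188],[314.2,192],[314.5,196],[316,200],[317.6,204],[319.2,208],[320.8,212],[322.5,216],[323.9,220],[325.8,224],[327.4,228],[327.9,232],[329.6,236],[331.1,240],[332.7,244],[334.4,248]])
Q=np.array([side(p) for p in P])
for s in(slice(0,5),slice(5,14),slice(14,19)):
    A=np.polyfit(Q[s,1],Q[s,0],1);print(90+np.degrees(np.arctan(A[0])))
g=np.repeat([0,1,2],[5,9,5]);M=np.c_[Q[:,1],np.eye(3)[g]]
print("joint",90+np.degrees(np.arctan(np.linalg.lstsq(M,Q[:,0],rcond=None)[0][0])))
# bar -y end : open & shut
S0=lambda u,v:(260+(u-396)/3.3,180+v/3.3)
for n,uv in(("shut",S0(495,78)),("open",(280+234/5,140+143/4.6))):
  for yo in(-55,):
    r=side(uv,yo=yo);print(n,r,np.hypot(*r),np.degrees(np.arctan2(r[1],-r[0]))-13.27)
```

```text
61.45314022278593
59.268596480244845
59.40681721681753
joint 59.54571001693485
shut [-194.1441479    42.75500294] 198.79622843134493 -0.8503959927388269
open [-87.95447279 172.79307531] 193.89026834422435 49.75316932129054
```

Run:
```python
from ang import *
h=np.array([742.5,1.5,100.]);th=np.radians(-10.8);x=np.array([np.cos(th),np.sin(th),0]);y=np.array([-x[1],x[0],0])
def pt(along,up,yo,a):
    a=np.radians(a);return h+x*(-along*np.cos(a)+up*np.sin(a))+y*yo+np.array([0,0,along*np.sin(a)+up*np.cos(a)])
for a in(0,58,60,62):
    n="scene";L=[pt(195,46,-49,a),pt(195,6,-49,a),pt(195,46,49,a),pt(233,6,-124,a),pt(233,0,-124,a),pt(233,6,124,a),pt(0,6,-124,a)]
    q=proj(n,L);print(a,((q-[280,140])*[5,4.6]).round(0).tolist() if a else ((q-[260,180])*3.3+[396,0]).round(0).tolist())
```

```text
0 [[499.0, 71.0], [498.0, 114.0], [572.0, 26.0], [401.0, 135.0], [401.0, 142.0], [584.0, 21.0], [647.0, 253.0]]
58 [[286.0, 122.0], [223.0, 141.0], [398.0, 61.0], [94.0, 121.0], [85.0, 124.0], [386.0, -26.0], [290.0, 545.0]]
60 [[299.0, 122.0], [234.0, 138.0], [410.0, 60.0], [107.0, 118.0], [98.0, 120.0], [399.0, -29.0], [290.0, 545.0]]
62 [[312.0, 123.0], [245.0, 136.0], [423.0, 60.0], [120.0, 115.0], [111.0, 117.0], [411.0, -32.0], [290.0, 545.0]]
```

Call:
carry_out([
  [[0,-0.001,0.0003],[0,0,0],1],
  [[0,-0.001,0.0003],[0,0,0],1],
  [[0,0,0],[0,0,0],1],
  [[0,0,0],[0,0,0],1],
  [[0,0,0],[0,0,0],1],
  [[0,0,0],[0,0,0],1],
  [[0,0,0],[0,0,0],1],
  [[0,0,0],[0,0,0],1],
  [[0,0,0],[0,0,0],1],
  [[0,0,0],[0,0,0],1],
  [[0,0,0],[0,0,0],1],
  [[0,0,0],[0,0,0],1],
])

```text
t: 15.57
ee_pos: [684.4, 14.0, 280.2]
orientation: [2.418, 2.002, 0.003]
ft_force: [-3.9, -0.6, 7.6]
width: 11.1
```

Run:
```python
from ang import *
o,R=st();p=o["ee_pos"]
d=p-[550.3,39.3,130.6];f=d[:2]@[.9823,-.1874]
print("lid from TCP",np.degrees(np.arctan2(46+d[2],195-f))-13.27)
print("qvel",o["qvel"].round(4))
im=imaging.get_image("scene")[:,:,::-1];cv2.imwrite("pics/s9.png",im)
im2=imaging.get_image("scene")[:,:,::-1];cv2.imwrite("pics/t9.png",imaging.get_image("top")[:,:,::-1]);print(np.abs(im.astype(int)-im2).mean())
```

```text
t 15.57 pos [684.4  14.  280.2] xang 79.25 z [ 0.003 -0.    -1.   ] F [-3.9 -0.6  7.6] M [-0.12  0.78  0.03] w 11.1 q [ 0.    0.46  1.44 -0.    1.24  0.19]
lid from TCP 60.072553437734655
qvel [ 0.0004 -0.0004 -0.0009  0.0003  0.0002  0.0021]
1.758608276643991
```

View pics/s9.png

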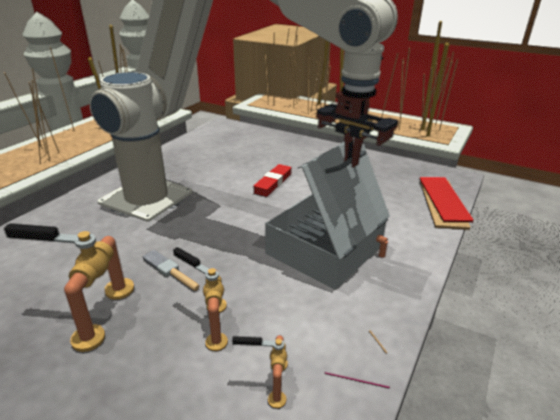

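View pics/t9.png

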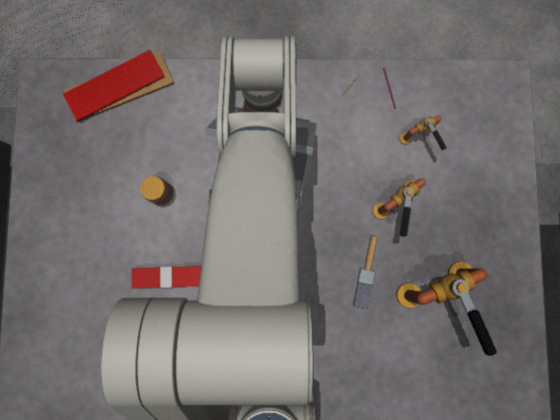

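The lid is held steady at about 60°. The middle cock (top view, (409,192)) is half open, and the lamp, packet, brush and other cocks have not moved. I'm handing in.

```bash
python3 -c "
from workcell import close_job
print(close_job())"
```

```text
the job is handed in; nothing more can be done
None
```

I turned the middle-sized cock's lever to half open and let go. Then I lifted the box lid by its bar handle and handed the job in at about 16 s of robot time, still holding the lid at 60°.

- **Cock:** I first nudged the lever gently onto its closed stop to get a reference, then opened it. It reads about 44.8° open from the stop and about 44.7° from the picture. Taken separately, the two methods put both the closed direction and the lever's direction about 2° apart, and those differences cancel. My picture readings of the pipe's direction also spread over about 2.7°.
- **Lid:** The gripper position gives 60.1°. Before a last 0.6° correction, pictures of the lid edge, handle post and corner gave about 59.5–61.3°. One raw edge fit gave 62.4°, which I discarded because it mixed two edges. I did not measure the angle from pictures again after the correction.
- **Forces:** At the end the arm was still, with a wrist force of about 9 N. The highest force I read was about 24 N, when first gripping the handle, before I re-centred the gripper.
- **Bystanders:** In the last pictures the lamp, packet, brush and the other two cocks are where they started.

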